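Release a rigid tube from a push-fit fitting

ROBOT

A 6-joint arm with a two-finger parallel gripper is mounted at the origin on a cart in front of the work surface, level with it; the furniture and walls round the work are solid. World frame = base frame: x ahead of the robot, y to its left, z up, the work surface at z = 0. Lengths are in m, angles in rad, forces in N, time in s.
With the tool pointing down it reaches from about 0.4 to 0.825 m from the base axis. Payload 7 kg.
Tool frame: the origin (TCP) lies at the very end of the fingers, on their centre line; the grasp point (between the pads) lies 19 mm behind it (arm.grip_point_offset is the distance from the TCP to the grasp point, in m); z points along the fingers, y is the line along which they close (so a half turn about z gives the same grasp; the last joint's range is limited). The gripper opens to 88 mm and grips with 3 to 60 N. Pads are 19 mm wide; open, the fingers measure 130 mm over their backs; the gripper's body (78 mm by 193 mm) begins 47 mm behind the grasp point.
Start: joints at [1.546, 0.359, 0.012, 0, -1.224, -0.288], TCP at [0.208, 0.642, 0.227] pointing down, gripper open.
Joint ranges: [-3.07, 3.07], [-1.43, 2.12], [-1.02, 1.25], [-3.03, 1.67], [-3.05, -0], [-3.03, 3.03]. Speed limits (rad/s): [2.39, 2.39, 3.01, 3.14, 3.14, 3.14].

INTERFACE

Orientations are given as [roll, pitch, yaw] about the fixed x, y, z axes, in that order (R = Rz(yaw) Ry(pitch) Rx(roll)).
In Python, from station import arm, cams gives the robot as it stands.
- The arm moves only by the shell command python3 -m handwheel 'ROWS' [FORCE]. ROWS is JSON, a list that holds one entry, the list of rows, each a list of 7 numbers: the shift along the tool's x, y, z normalised to -1 to 1, where 1 is 0.08 m, then the turn, a rotation vector about the tool's x, y, z normalised to -1 to 1, where 1 is 0.5 rad, then the closure in counts, from 0 (fully open) to 255 (shut). In form: [[[x, y, z, wx, wy, wz, hand], ...]]. A call has 1 to 5 rows; each row is the pose to reach, as a shift and turn from the pose commanded when the call began, along the tool's axes at that moment; what a row does not reach only later rows make up. A row lasts 1/8 s, in which the tool goes at most 62.5 mm and 10.7 degrees, less where a joint would pass 70% of its speed; a pose out of reach is approached as far as the arm can. A call with a number of a shift or a turn outside -1 to 1 is refused whole. A call with a gripper value outside its range is refused whole. The fingers move at their own pace and stop on an object; FORCE is the grip in N (left out, the last holds). Time passes only in rows, so rows that repeat a pose let the fingers close. It gives the time, the measured TCP pose, the force, the opening and the grip force at its end, in the units of the state.
- arm.get_state(): the state, without advancing time (a new reading comes with each control period).
- cams.grab_frame(name): name is "side" or "top"; returns the picture (384x512x3 uint8, blue, green, red); there is no depth.
- cams.camera_info(name): a dict with "camera_matrix" (3x3 intrinsics, pixels), "R" (3x3) and "t" (3): a world point X has camera coordinates R X + t. Camera axes: x right, y down, z forward; pixel columns grow to the right and rows downward; lengths in m; the calibration is good to about 2 mm. A picture is of the moment at which its call begins. camera_info takes no time and is no camera call.
- arm.job_done(): hands the job in; it is judged then, once.
The state is a dict: "t": time; "q": joint angles; "qd": joint speeds; "joint_efforts": joint torques, N m; "eef_pos": TCP position; "ee_rot": TCP orientation; "force": force on the tool from outside, world axes, zero at the start; "moment": the same for the moment, N m; "width": finger opening in m; "gripper_force": force on a finger pad.
Only numpy, scipy, OpenCV 4.12 (cv2) and the standard library are available. Lean on these libraries where they do the work, as an engineer would, in place of code of your own. Each camera call takes 0.05 s, during which the arm holds its last target. There are 200 camera calls.

TASK

Slide the forked release wedge into the guide over the push-fit fitting's collet ring until its tips touch the rubber buffer, firmly but gently, so that the ring is held down; then draw the tube straight up out of the fitting without forcing it and stand it in the bore of the parking block, right down to the bottom. Leave the wedge in the guide with the ring still held down, and leave the other things on the bench where they are.

Things in the scene. Friction and masses are not known exactly. Their poses are not given: they have to be found in the camera images.
- fitting: Fixed push-fit fitting: aluminium block (x -36 to +64 mm, 60 wide, 40 high) on a steel plate 150 x 90 x 6 mm. Origin on the worktop under the vertical tube axis; local +x is the direction in which the wedge is driven in, z up. On the block: a black collet ring round the tube, two guide rails along x, a rubber buffer at the +x end.
- guide_mouth (a point): Point in the wedge guide's entry, axes as the fitting's: fitting x -24, y 0, z 63 mm, level with the underside of the lips. Rails' inner faces at y -21 and +21 mm, to fitting x +46. Lips on the rails, fitting x -24 to +28, z 63 to 69 mm, 26 mm free between them, keep the wedge down. Rails and lips are flared back to fitting x -36. All slippery (friction 0.3).
- collet (a joint): How far the collet ring (flange 34 mm across, top at z 56 mm at rest, 7 mm below the lips) is pressed down: 0 to 0.008 m. Spring: 6 N to start, 10 N at 0.006. From 0.005 on the inner teeth free the tube; before that they hold it. With the wedge's full thickness over the ring (wedge tips past fitting x +23 mm) it reads 0.006; friction then keeps the wedge in place.
- buffer: Fixed bracket at the far end of the guide, 54 mm wide, 29 high. Origin: middle of the lower edge of its face toward the wedge (fitting x 50, z 40 mm); axes as the fitting's. Two rubber pads 11 mm thick stand out of it toward the wedge at y -14 and +14 mm, 19 mm up, by 7 to 23 mm: it varies, and this pose does not tell. The wedge tips stop on them; over 25 N there is rough.
- wedge: Loose forked wedge, dark steel, 114 x 39 mm, 0.12 kg, lying on the worktop. Origin: underside, below the middle of its grip tab; +x to the tips, z up. Tab: 26 mm along x, 14 along y, z 13 to 48. Plate 13 mm thick, top flat, x -14 to 60; from there the underside slopes up to the tips. Slot 16 mm wide from x 46 to the tips, for the tube. Driving it in takes 5 to 12 N.
- wedge_tips (a point): Point midway between the wedge's two tips, at the top face: wedge x 100, z 13 mm. The tips are 3.5 mm thick below it. In use the wedge goes in level, tips first, its top face just under the lips.
- tube: Loose steel tube, 12 mm across, 120 long, 0.06 kg, upright in the fitting. Origin: centre of its lower end, z along it. A groove 10 mm above the lower end takes the teeth. In the fitting the lower end is at z 8, the top at z 128 mm. A seal drags with 4 to 10 N; keep the pull under 20 N, more is forcing it. It must rise 62 mm to clear the lips.
- park: Fixed grey parking block, 70 x 60 mm, 50 mm high. Origin: on the worktop under the middle of the bore.
- park_mouth (a point): Centre of the mouth of the parking block's bore, on its top face, 50 mm above the worktop. The bore is vertical, 19 mm across, 44 mm deep, with a 3 mm chamfer.
- clamp_ring: Loose bystander: metal clamp ring, 58 x 66 x 15 mm. Must stay where it is.
- flange_ring: Loose bystander: small metal flange ring, 40 mm across, 9 mm high. Must stay where it is.
- gauge_block: Loose bystander: aluminium cube, 30 mm. Must stay where it is.
- tape_roll: Loose bystander: flat roll of tape, 77 mm across, 19 mm high, lying near the bench's front edge. Must stay where it is.

How it is judged:
On the way, in this order (a step that is already met when the one before it is completed fails the run):
1. the wedge is driven in until its tips bear on the rubber buffer (over 2 N) and the collet ring is held down at least 5 mm, the tube still in the fitting (contact force between wedge and buffer above 2 N and value of joint collet above 0.005 m and z of tube in the frame of fitting below 0.02 m), for 0.1 s.
2. the tube is drawn clear above the fitting while the ring is held down (z of tube in the frame of fitting above 0.07 m and value of joint collet above 0.005 m), for 0.05 s.
At the end, for the whole second after the job is handed in: The tube stands at rest, let go, in the parking bore: lower end within 6 mm of its axis and of its bottom, leaning under 0.25 rad. The wedge rests in the guide, its origin at most 80 mm before the tube axis, and the collet ring is still held down at least 5 mm (horizontal distance between tube and park_mouth below 0.006 m and z of tube in the frame of park below 0.012 m and angle between tube's own z axis and vertical below 0.25 rad and linear speed of each of tube, wedge below 0.02 m/s and value of joint collet above 0.005 m and x of wedge in the frame of fitting above -0.08 m and contact force between tube and the fingers below 0.1 N); the robot touches nothing.
It fails at once if the wedge is rammed against the rubber buffer with more than 25 N (contact force between wedge and buffer above 25 N).
It fails at once if the tube is forced against the fitting (over 40 N in all, of which the squeeze of the seal is about 10 N) (contact force between tube and fitting above 40 N).
It fails at once if a bystander is moved by more than 15 mm (distance of any of clamp_ring, flange_ring, gauge_block, tape_roll from where it was at the start of the episode above 0.015 m).
It also fails if it takes over 59 s, if anything falls off the work surface, if the arm or the gripper's body presses on something with over 40 N, if the wrist force passes 120 N, or if a joint passes its speed limit or range.

## Working session

There is one attempt and no reset: what is moved stays moved. The work goes in short steps, Python scripts to look and compute and a shell command to move; the robot and the scene stay as the last step left them, time stands still between calls to the robot, and variables do not carry over. Pictures are saved under pics/ and viewed, at most 10 in all, crops included, and the job is handed in when it is done.

```bash
mkdir -p pics; ls; python3 - <<'E'
from station import arm,cams
import cv2,numpy as np
for n in("side","top"):
    f=cams.grab_frame(n);cv2.imwrite(f"pics/{n}0.png",f)
    c=cams.camera_info(n);print(n,np.round(c["camera_matrix"],1).tolist(),np.round(c["R"],3).tolist(),np.round(c["t"],3).tolist())
s=arm.get_state();print(s)
E
```

```text
pics
side [[480.9, 0.0, 261.4], [0.0, 480.9, 202.3], [0.0, 0.0, 1.0]] [[-0.979, -0.201, 0.02], [-0.106, 0.425, -0.899], [0.172, -0.883, -0.437]] [0.557, 0.083, 1.127]
top [[479.4, 0.0, 259.4], [0.0, 479.4, 201.0], [0.0, 0.0, 1.0]] [[0.023, -1.0, -0.004], [-0.98, -0.021, -0.2], [0.2, 0.009, -0.98]] [0.077, 0.569, 0.999]
{'t': 0.1, 'q': array([ 1.54610807e+00,  3.59307773e-01,  1.11638348e-02, -2.92423441e-04,
       -1.22410337e+00, -2.88124422e-01]), 'qd': array([-0.00054902, -0.00102231,  0.00070088,  0.00075837, -0.00104122,
       -0.0008513 ]), 'joint_efforts': array([-1.63155983e-03, -5.84160447e+01,  2.93749970e+01,  7.01568067e+00,
        1.01555811e-02, -5.74494743e-05]), 'eef_pos': array([0.20760331, 0.64182896, 0.22572994]), 'ee_rot': array([ 3.14012336e+00, -1.48757621e-04, -3.12912128e-01]), 'force': array([-0.62035039, -0.29957355, -0.88904622]), 'moment': array([ 0.00167957,  0.00210276, -0.00419431]), 'gripper_force': 0.0, 'width': 0.08805545127445706}
```

View pics/top0.png

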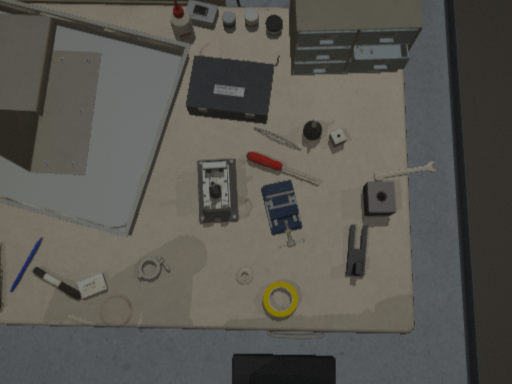

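View pics/side0.png

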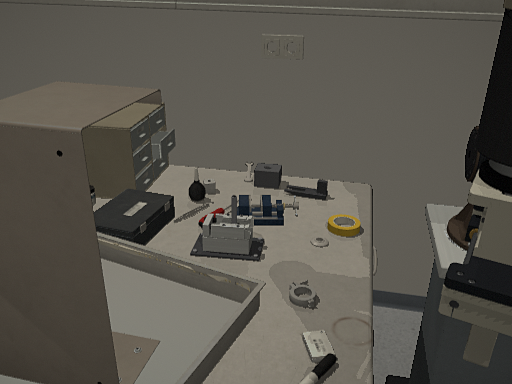

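```bash
cat > h.py <<'E'
from station import arm,cams
import cv2,numpy as np
def ray(n,u,v,z):
    c=cams.camera_info(n);R=np.array(c["R"]);t=np.array(c["t"])
    d=R.T@np.linalg.solve(np.array(c["camera_matrix"]),[u,v,1.]);o=-R.T@t
    return o+d*(z-o[2])/d[2]
def proj(n,X):
    c=cams.camera_info(n);p=np.array(c["camera_matrix"])@(np.array(c["R"])@np.array(X)+np.array(c["t"]));return p[:2]/p[2]
def crop(im,x0,y0,w,h,s):
    return cv2.resize(im[y0:y0+h,x0:x0+w],None,fx=s,fy=s,interpolation=cv2.INTER_CUBIC)
E
python3 - <<'E'
from h import *
t=cv2.imread("pics/top0.png");s=cv2.imread("pics/side0.png")
a=crop(t,187,150,70,80,5);b=crop(t,337,170,70,120,5);c=crop(s,185,185,90,80,5)
out=np.zeros((600,800,3),np.uint8);out[:400,:350]=a;out[:600,350:700]=b
cv2.imwrite("pics/c1.png",out)
print([ray("top",u,v,z).round(3).tolist() for u,v,z in[(217,190,0.05),(357,264,0.03),(379,197,.05)]])
# wedge: dark mask
sub=t[215:285,340:375].max(2)
m=(sub<70).astype(np.uint8)
k=cv2.findContours(m,0,1)[0];k=max(k,key=cv2.contourArea);print(cv2.minAreaRect(k),cv2.contourArea(k))
E
```

```text
[[0.592, 0.184, 0.05], [0.436, -0.129, 0.03], [0.584, -0.176, 0.05]]
((16.12352752685547, 35.39411544799805), (18.100370407104492, 52.307010650634766), 4.398705959320068) 679.5
```

View pics/c1.png

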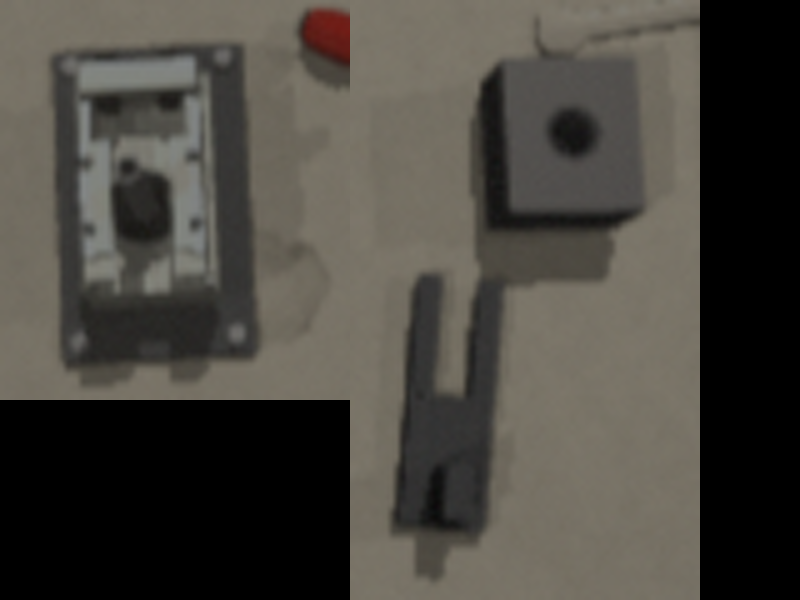

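```bash
python3 - <<'E'
from h import *
def F(px,py,z):return ray("top",187+(px+.5)/5-.5,150+(py+.5)/5-.5,z)
def W(px,py,z):return ray("top",337+(px-350+.5)/5-.5,170+(py+.5)/5-.5,z)
r=lambda x:np.round(x,4).tolist()
c=cams.camera_info("top");print("C",r(-np.array(c["R"]).T@c["t"]))
P=[F(*p,.006) for p in[(55,55),(238,45),(258,352),(68,365)]]
for p in P:print(r(p))
print("ctr",r(np.mean(P,0)),"yaw",[np.arctan2(*(a-b)[[1,0]]) for a,b in((P[0],P[3]),(P[1],P[2]))], np.arctan2(*(P[0]-P[1])[[1,0]])-np.pi/2)
print("tubetop",r(F(128,166,.128)))
a,b=F(78,60,.069),F(195,58,.069);print("buf back",r(a),r(b))
print("bore",r(W(575,132,.05)))
Q=[W(*p,.05) for p in[(502,58),(634,60),(643,212),(510,214)]];print("park top ctr",r(np.mean(Q,0)))
T=(W(428,275,.013)+W(492,278,.013))/2;B=(W(396,526,.013)+W(478,530,.013))/2
d=T-B;print("tips",r(T),"back",r(B),"len",np.linalg.norm(d),"yaw",np.arctan2(d[1],d[0]))
print("org from tips",r(T-d/np.linalg.norm(d)*.1)); print("tab top",r(W(465,491,.048)))
# calibrated projections for verification of the side view
for n,X in(("park",Q[0]),):pass
print("side tube guess",proj("side",F(128,166,.128)),"side tab", proj("side",W(465,491,.048)))
s=cv2.imread("pics/side0.png")
o=np.zeros((500,800,3),np.uint8);o[:450,:450]=crop(s,185,185,90,90,5);o[:175,450:]=crop(s,275,170,70,35,5);cv2.imwrite("pics/c2.png",o)
E
```

```text
C [0.3557, 0.0803, 1.0927]
[0.6716, 0.2374, 0.006]
[0.6783, 0.1514, 0.006]
[0.5321, 0.1374, 0.006]
[0.5241, 0.2243, 0.006]
ctr [0.6015, 0.1876, 0.006] yaw [np.float64(0.08874102931106247), np.float64(0.09569159163590264)] 0.0781770065002978
tubetop [0.5891, 0.1872, 0.128]
buf back [0.6512, 0.218, 0.069] [0.6532, 0.1661, 0.069]
bore [0.5859, -0.1819, 0.05]
park top ctr [0.5843, -0.1806, 0.05]
tips [0.5257, -0.1371, 0.013] back [0.4122, -0.1247, 0.013] len 0.11411994311141979 yaw -0.10849634078310123
org from tips [0.4263, -0.1263, 0.013]
tab top [0.4265, -0.1304, 0.048]
side tube guess [235.16506232 195.01610797] side tab [323.2247867  179.61186145]
```

View pics/c2.png

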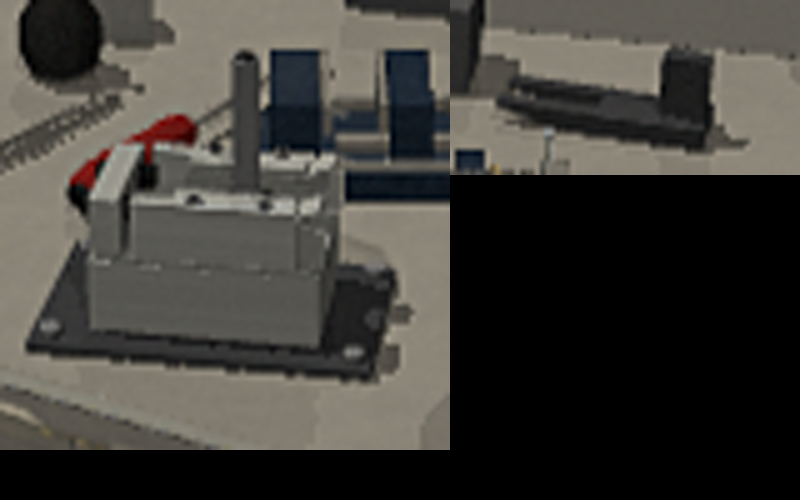

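Top view: fitting with its axis near (0.589, 0.187), yaw about 0.09. The wedge lies near (0.426, -0.128), yaw -0.108, with its tips toward +x. The bore is near (0.585, -0.181). The side view confirms the tube top at (234,196) and the tab top at (322,180), each within about 2 mm. Now to go over the wedge.

```bash
H="python3 -m handwheel"
$H '[[[0,0,0,0,0,-0.2,0],[0,0,0,0,0,-0.41,0],[0,0,0,0,0,-0.41,0]]]' 20
for i in 1 ; do :; done
$H '[[[0.47,0.5,0,0,0,0,0],[0.94,1,0,0,0,0,0]]]'
$H '[[[0.47,0.5,0,0,0,0,0],[0.94,1,0,0,0,0,0]]]'
$H '[[[0.47,0.5,0,0,0,0,0],[0.94,1,0,0,0,0,0]]]'
$H '[[[0.47,0.5,0,0,0,0,0],[0.94,1,0,0,0,0,0]]]'
```

```text
t: 0.48
eef_pos: [0.2077, 0.642, 0.2261]
ee_rot: [3.141, 0.0, -0.109]
force: [-0.6, -0.7, 0.0]
width: 0.0878
gripper_force: 0.0
t: 0.72
eef_pos: [0.2742, 0.5536, 0.2259]
ee_rot: [3.141, 0.0, -0.109]
force: [0.6, -0.0, 0.3]
width: 0.0876
gripper_force: 0.0
t: 0.98
eef_pos: [0.3408, 0.4654, 0.2265]
ee_rot: [3.142, -0.0, -0.11]
force: [0.6, 0.6, 0.5]
width: 0.0877
gripper_force: 0.0
t: 1.23
eef_pos: [0.407, 0.3778, 0.2267]
ee_rot: [-3.141, -0.0, -0.11]
force: [1.2, 1.0, 0.7]
width: 0.0875
gripper_force: 0.0
t: 1.48
eef_pos: [0.4731, 0.2902, 0.2267]
ee_rot: [-3.141, -0.0, -0.11]
force: [0.6, 1.1, 0.6]
width: 0.0878
gripper_force: 0.0
```

```bash
H="python3 -m handwheel"
$H '[[[0,0.6,0,0,0,0,0],[0,1,0,0,0,0,0]]]' >/dev/null
$H '[[[0,0.6,0,0,0,0,0],[0,1,0,0,0,0,0]]]' >/dev/null
$H '[[[0,0.6,0,0,0,0,0],[0,1,0,0,0,0,0]]]' >/dev/null
$H '[[[0,0.6,0,0,0,0,0],[0,1,0,0,0,0,0]]]' >/dev/null
$H '[[[0,0.6,0,0,0,0,0],[0,1,0,0,0,0,0]]]' >/dev/null
$H '[[[0,0.2,0.5,0,0,0,0],[-0.02,0.26,1,0,0,0,0],[-0.02,0.26,1,0,0,0,0]]]'
python3 - <<'E'
from h import *
t=cams.grab_frame("top");s=cams.grab_frame("side")
o=np.zeros((600,800,3),np.uint8);o[:600,:400]=crop(t,320,180,80,120,5);o[:360,400:]=crop(s,265,120,100,90,4);cv2.imwrite("pics/c3.png",o)
E
```

```text
t: 3.1
eef_pos: [0.4231, -0.127, 0.1445]
ee_rot: [3.141, 0.006, -0.111]
force: [0.7, -0.7, 0.2]
width: 0.0878
gripper_force: 0.0
```

View pics/c3.png

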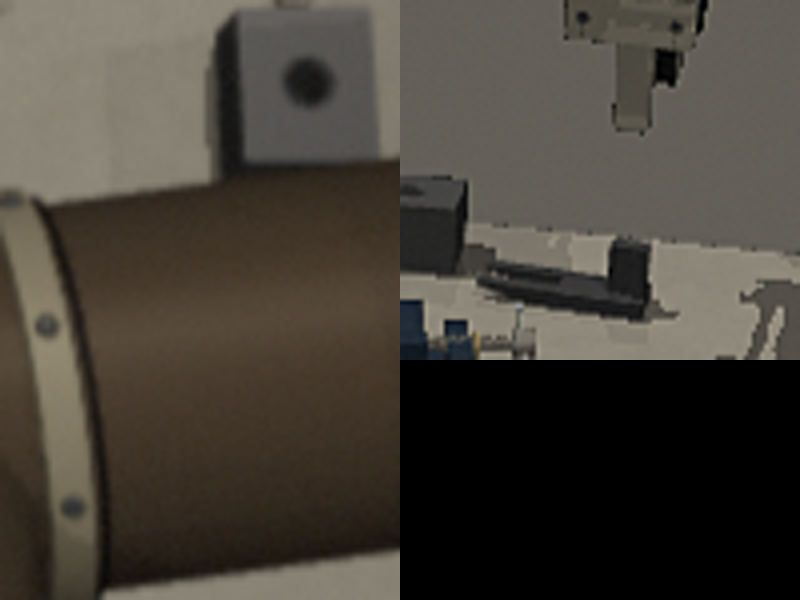

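```bash
H="python3 -m handwheel"
$H '[[[0.04,0.01,0.5,0,0,0,0],[0.04,0.01,1,0,0,0,0]]]' 
$H '[[[0,0,0.3,0,0,0,0],[0,0,0.55,0,0,0,0],[0,0,0.55,0,0,0,0]]]' 
$H '[[[0,0,0,0,0,0,255],[0,0,0,0,0,0,255],[0,0,0,0,0,0,255],[0,0,0,0,0,0,255],[0,0,0,0,0,0,255]]]' 40
$H '[[[0,0,0,0,0,0,255],[0,0,0,0,0,0,255],[0,0,0,0,0,0,255]]]'
```

```text
t: 3.45
eef_pos: [0.4314, -0.127, 0.0681]
ee_rot: [-3.141, -0.006, -0.107]
force: [1.3, -0.2, -0.7]
width: 0.0874
gripper_force: 0.0
t: 3.82
eef_pos: [0.4294, -0.1272, 0.023]
ee_rot: [3.141, 0.0, -0.107]
force: [0.6, 0.6, 0.5]
width: 0.0877
gripper_force: 0.0
t: 4.45
eef_pos: [0.4286, -0.1277, 0.0227]
ee_rot: [-3.142, -0.0, -0.108]
force: [-0.8, -0.4, 0.1]
width: 0.0431
gripper_force: 0.0
t: 4.82
eef_pos: [0.4285, -0.1276, 0.0225]
ee_rot: [3.142, 0.0, -0.108]
force: [0.1, -1.1, -0.6]
width: 0.0135
gripper_force: 40.0
```

```bash
H="python3 -m handwheel"
$H '[[[0,0,-0.5,0,0,0,255],[0,0,-1,0,0,0,255]]]' >/dev/null
$H '[[[0,0,-0.5,0,0,-0.2,255],[0,0,-1,0,0,-0.4,255],[0,0,-1,0,0,-0.4,255]]]' 
$H '[[[0.05,-0.5,0,0,0,0,255],[0.1,-1,0,0,0,0,255]]]' >/dev/null
$H '[[[0.05,-0.5,0,0,0,0,255],[0.1,-1,0,0,0,0,255]]]' >/dev/null
$H '[[[0.05,-0.5,0,0,0,0,255],[0.1,-1,0,0,0,0,255]]]' >/dev/null
$H '[[[0.05,-0.5,0,0,0,0,255],[0.1,-0.74,0,0,0,0,255],[0.1,-0.74,0,0,0,0,255]]]'
$H '[[[0,0,0.5,0,0,0,255],[0,0,0.95,0,0,0,255],[0,0,0.95,0,0,0,255]]]'
```

```text
t: 5.45
eef_pos: [0.4303, -0.1275, 0.1854]
ee_rot: [3.141, -0.006, 0.093]
force: [0.4, -0.4, -2.0]
width: 0.0138
gripper_force: 40.0
t: 6.58
eef_pos: [0.4326, 0.1738, 0.1815]
ee_rot: [3.14, 0.002, 0.093]
force: [-1.0, -0.9, -1.4]
width: 0.0135
gripper_force: 40.0
t: 6.95
eef_pos: [0.4311, 0.1707, 0.1043]
ee_rot: [3.138, 0.005, 0.09]
force: [-0.7, -0.5, -1.9]
width: 0.0136
gripper_force: 40.0
```

```bash
python3 - <<'E'
from h import *
t=cams.grab_frame("top");s=cams.grab_frame("side")
print(arm.get_state()["eef_pos"],arm.get_state()["ee_rot"])
cv2.imwrite("pics/t3.png",t);cv2.imwrite("pics/s3.png",s)
o=np.zeros((600,800,3),np.uint8);o[:600,:400]=crop(t,180,140,80,120,5);o[:500,400:]=crop(s,200,165,80,100,5);cv2.imwrite("pics/c4.png",o)
E
```

```text
[0.43327873 0.17266841 0.10721788] [3.14098026e+00 2.08046115e-05 9.15997487e-02]
```

View pics/c4.png

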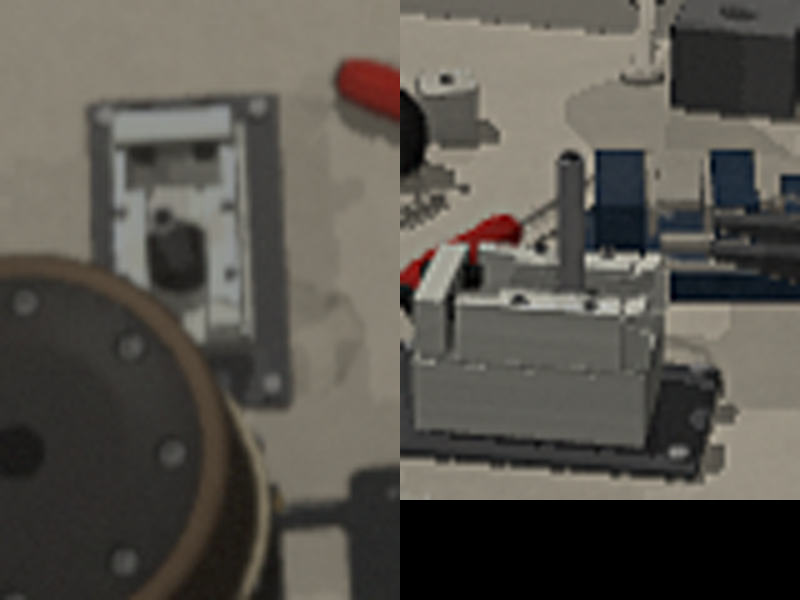

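```bash
python3 - <<'E'
from h import *
p=np.array([.4333,.1727,.0847]);y=.0916
ex=np.array([np.cos(y),np.sin(y),0]);ey=np.array([-np.sin(y),np.cos(y),0])
for sy in(.0195,-.0195):
  for x in (.095,.1,.105): print(sy,x,((proj("side",p+ex*x+ey*sy+[0,0,.0112])-[200,165])*5+2+[400,0]).round(0))
print(((proj("side",[.5885,.187,.128])-[200,165])*5+2+[400,0]).round(0))
E
```

```text
0.0195 0.095 [717. 251.]
0.0195 0.1 [705. 250.]
0.0195 0.105 [693. 249.]
-0.0195 0.095 [727. 210.]
-0.0195 0.1 [715. 209.]
-0.0195 0.105 [704. 208.]
[579. 152.]
```

```bash
H="python3 -m handwheel"
$H '[[[0,0,0.25,0,0,0,255],[0,0,0.44,0,0,0,255],[0,0,0.44,0,0,0,255],[0,0,0.44,0,0,0,255]]]'
$H '[[[0.15,0,0,0,0,0,255],[0.25,0,0,0,0,0,255],[0.25,0,0,0,0,0,255]]]'
$H '[[[0.06,0,0,0,0,0,255],[0.12,0,0,0,0,0,255],[0.12,0,0,0,0,0,255]]]'
$H '[[[0.06,0,0,0,0,0,255],[0.12,0,0,0,0,0,255],[0.12,0,0,0,0,0,255]]]'
```

```text
t: 7.55
eef_pos: [0.4338, 0.1738, 0.0728]
ee_rot: [-3.14, -0.002, 0.092]
force: [-1.4, -0.2, -1.6]
width: 0.0138
gripper_force: 40.0
t: 7.92
eef_pos: [0.4537, 0.1753, 0.0714]
ee_rot: [-3.141, -0.0, 0.092]
force: [1.2, 0.1, -0.5]
width: 0.0138
gripper_force: 40.0
t: 8.3
eef_pos: [0.4627, 0.176, 0.0713]
ee_rot: [3.142, 0.0, 0.092]
force: [-0.9, -0.0, -1.4]
width: 0.014
gripper_force: 40.0
t: 8.68
eef_pos: [0.4723, 0.177, 0.0713]
ee_rot: [-3.142, -0.0, 0.092]
force: [-0.1, -0.1, -1.3]
width: 0.0139
gripper_force: 40.0
```

```bash
H="python3 -m handwheel"
$H '[[[0.06,0,0,0,0,0,255],[0.12,0,0,0,0,0,255],[0.12,0,0,0,0,0,255]]]'
$H '[[[0.06,0,0,0,0,0,255],[0.12,0,0,0,0,0,255],[0.12,0,0,0,0,0,255]]]'
```

```text
t: 9.05
eef_pos: [0.4819, 0.1779, 0.0713]
ee_rot: [-3.142, -0.0, 0.092]
force: [-0.5, 0.1, -1.7]
width: 0.0136
gripper_force: 40.0
t: 9.43
eef_pos: [0.4919, 0.1789, 0.0717]
ee_rot: [-3.141, -0.001, 0.092]
force: [0.8, -0.9, 1.2]
width: 0.0138
gripper_force: 40.0
```

```bash
python3 - <<'E'
from h import *
t=cams.grab_frame("top");s=cams.grab_frame("side")
cv2.imwrite("pics/s4.png",s)
o=np.zeros((600,800,3),np.uint8);o[:600,:400]=crop(t,180,140,80,120,5);o[:500,400:]=crop(s,200,165,80,100,5);cv2.imwrite("pics/c5.png",o)
E
```

```text
(no output)
```

View pics/c5.png

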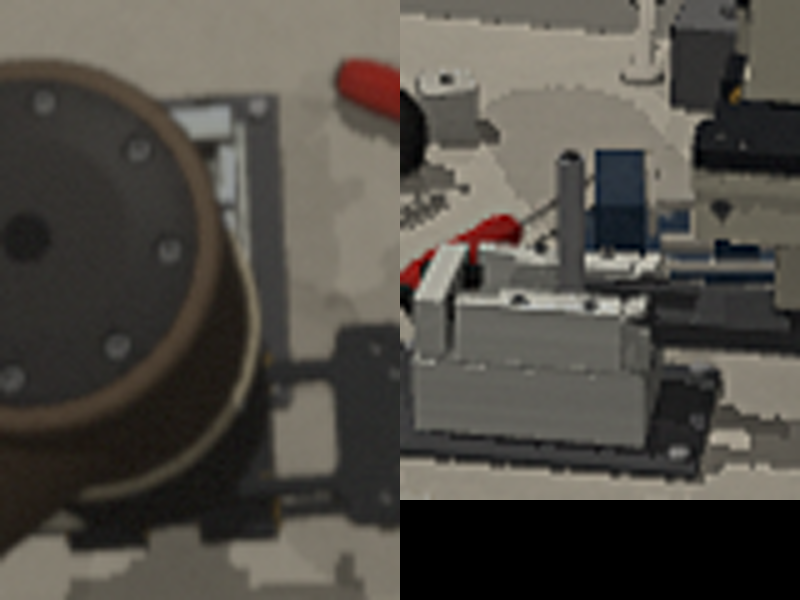

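Side view: the prongs are inside the guide under the lips (crop 620,300) and the tube stands untouched at (570,155). Driving on.

```bash
H="python3 -m handwheel"
$H '[[[0.06,0,0,0,0,0,255],[0.12,0,0,0,0,0,255],[0.12,0,0,0,0,0,255]]]'
$H '[[[0.06,0,0,0,0,0,255],[0.12,0,0,0,0,0,255],[0.12,0,0,0,0,0,255]]]'
```

```text
t: 9.9
eef_pos: [0.5016, 0.1798, 0.0718]
ee_rot: [-3.141, -0.001, 0.092]
force: [-0.6, -0.8, 4.6]
width: 0.0137
gripper_force: 40.0
t: 10.28
eef_pos: [0.5111, 0.1806, 0.0719]
ee_rot: [-3.141, -0.001, 0.092]
force: [-2.3, -1.6, 5.3]
width: 0.0141
gripper_force: 40.0
```

```bash
H="python3 -m handwheel"
$H '[[[0.03,0,0,0,0,0,255],[0.03,0,0,0,0,0,255]]]' | egrep 'eef|force:'
$H '[[[0.03,0,0,0,0,0,255],[0.03,0,0,0,0,0,255]]]' | egrep 'eef|force:'
```

```text
eef_pos: [0.5127, 0.1806, 0.0717]
force: [-4.0, -0.6, 7.4]
gripper_force: 40.0
eef_pos: [0.5151, 0.1808, 0.0717]
force: [-5.1, -0.9, 7.5]
gripper_force: 40.0
```

```bash
H="python3 -m handwheel"
$H '[[[0.02,0,0,0,0,0,255],[0.02,0,0,0,0,0,255]]]' | egrep 'eef|force:'
$H '[[[0.02,0,0,0,0,0,255],[0.02,0,0,0,0,0,255]]]' | egrep 'eef|force:'
```

```text
eef_pos: [0.5164, 0.1808, 0.0716]
force: [-5.2, -0.3, 7.7]
gripper_force: 40.0
eef_pos: [0.5192, 0.1814, 0.072]
force: [-0.4, -0.6, 5.4]
gripper_force: 40.0
```

```bash
H="python3 -m handwheel"
$H '[[[0.02,0,0,0,0,0,255],[0.02,0,0,0,0,0,255]]]' | egrep 'eef|force:'
$H '[[[0.02,0,0,0,0,0,255],[0.02,0,0,0,0,0,255]]]' | egrep 'eef|force:'
```

```text
eef_pos: [0.5206, 0.1816, 0.072]
force: [-1.8, 0.3, 5.2]
gripper_force: 40.0
eef_pos: [0.5221, 0.1817, 0.072]
force: [-3.0, -1.7, 5.8]
gripper_force: 40.0
```

```bash
H="python3 -m handwheel"
$H '[[[0.02,0,0,0,0,0,255],[0.02,0,0,0,0,0,255]]]' | egrep 'eef|force:'
$H '[[[0.02,0,0,0,0,0,255],[0.02,0,0,0,0,0,255]]]' | egrep 'eef|force:'
```

```text
eef_pos: [0.5236, 0.1818, 0.072]
force: [-4.2, -0.6, 6.2]
gripper_force: 40.0
eef_pos: [0.5252, 0.182, 0.072]
force: [-2.6, -1.0, 7.2]
gripper_force: 40.0
```

```bash
H="python3 -m handwheel"
$H '[[[0.02,0,0,0,0,0,255],[0.02,0,0,0,0,0,255]]]' | egrep 'eef|force:'
$H '[[[0.02,0,0,0,0,0,255],[0.02,0,0,0,0,0,255]]]' | egrep 'eef|force:'
```

```text
eef_pos: [0.5268, 0.1821, 0.072]
force: [-2.9, -1.2, 7.8]
gripper_force: 40.0
eef_pos: [0.5284, 0.1822, 0.072]
force: [-3.7, -1.3, 7.4]
gripper_force: 40.0
```

```bash
H="python3 -m handwheel"
$H '[[[0.02,0,0,0,0,0,255],[0.02,0,0,0,0,0,255]]]' | egrep 'eef|force:'
```

```text
eef_pos: [0.53, 0.1824, 0.072]
force: [-3.4, -0.5, 7.3]
gripper_force: 40.0
```

```bash
H="python3 -m handwheel"
$H '[[[0.02,0,0,0,0,0,255],[0.02,0,0,0,0,0,255]]]' | egrep 'eef|force:'
```

```text
eef_pos: [0.5316, 0.1825, 0.0721]
force: [-2.7, -0.7, 7.3]
gripper_force: 40.0
```

```bash
H="python3 -m handwheel"
$H '[[[0.02,0,0,0,0,0,255],[0.02,0,0,0,0,0,255]]]' | egrep 'eef|force:'
```

```text
eef_pos: [0.5331, 0.1827, 0.0721]
force: [-4.2, -1.8, 8.0]
gripper_force: 40.0
```

```bash
H="python3 -m handwheel"
$H '[[[0.015,0,0,0,0,0,255],[0.015,0,0,0,0,0,255]]]' | egrep 'eef|force:'
```

```text
eef_pos: [0.5342, 0.1828, 0.072]
force: [-4.5, 0.1, 8.1]
gripper_force: 40.0
```

```bash
H="python3 -m handwheel"
$H '[[[0.015,0,0,0,0,0,255],[0.015,0,0,0,0,0,255]]]' | egrep 'eef|force:'
```

```text
eef_pos: [0.5344, 0.1827, 0.0718]
force: [-7.8, 0.6, 10.5]
gripper_force: 40.0
```

```bash
H="python3 -m handwheel"
$H '[[[0.015,0,0,0,0,0,255],[0.015,0,0,0,0,0,255]]]' | egrep 'eef|force:'
```

```text
eef_pos: [0.5346, 0.1826, 0.0716]
force: [-10.9, 1.1, 10.7]
gripper_force: 40.0
```

```bash
H="python3 -m handwheel"
$H '[[[0.012,0,0,0,0,0,255],[0.012,0,0,0,0,0,255],[0.012,0,0,0,0,0,255],[0.012,0,0,0,0,0,255]]]' | egrep 'eef|force:'
python3 - <<'E'
from h import *
s=cams.grab_frame("side");cv2.imwrite("pics/c6.png",crop(s,190,140,100,110,5))
E
```

```text
eef_pos: [0.5347, 0.1825, 0.0713]
force: [-14.5, 2.6, 12.2]
gripper_force: 40.0
```

View pics/c6.png

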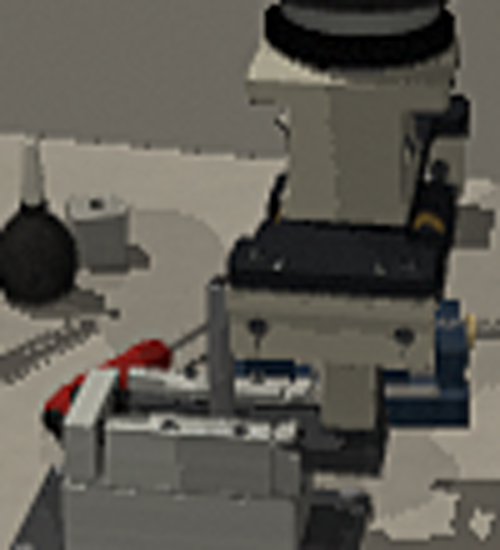

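Side view: the wedge is deep in the guide with its tips at the pads, and the tube top at (218,285) is clear below the gripper body. The axial force rose by about 10 N over the drive friction, so the tips bear on the buffer. I'll relax the push, let go and look.

```bash
H="python3 -m handwheel"
$H '[[[-0.03,0,0,0,0,0,255],[-0.03,0,0,0,0,0,255]]]' | egrep 'eef|force:'
$H '[[[0,0,0,0,0,0,120],[0,0,0,0,0,0,120],[0,0,0,0,0,0,120],[0,0,0,0,0,0,120],[0,0,0,0,0,0,120]]]' | egrep 'eef|force:|width'
$H '[[[0,0,-0.4,0,0,0,120],[0,0,-1,0,0,0,120]]]' | egrep 'eef|force:|width'
$H '[[[0,0,-0.6,0,0,0,120],[0,0,-0.8,0,0,0,120],[0,0,-0.8,0,0,0,120]]]' | egrep 'eef|force:|width'
```

```text
eef_pos: [0.5345, 0.1827, 0.0718]
force: [-6.6, 0.0, 7.0]
gripper_force: 40.0
eef_pos: [0.5346, 0.1826, 0.0713]
force: [-0.2, -0.1, -0.8]
width: 0.046
gripper_force: 0.0
eef_pos: [0.5337, 0.1821, 0.1508]
force: [1.2, 0.3, -0.2]
width: 0.0466
gripper_force: 0.0
eef_pos: [0.5349, 0.183, 0.2162]
force: [0.5, 0.4, -1.0]
width: 0.0461
gripper_force: 0.0
```

```bash
H="python3 -m handwheel"
$H '[[[0.4,0,0,0,0,0,120],[0.69,0.01,0,0,0,0,120],[0.69,0.01,0,0,0,0,120]]]' | egrep 'eef|force:|width'
python3 - <<'E'
from h import *
s=cams.grab_frame("side");cv2.imwrite("pics/c7.png",crop(s,190,120,100,120,5))
E
```

```text
eef_pos: [0.5898, 0.1865, 0.2123]
force: [-0.6, 0.8, -0.9]
width: 0.0462
gripper_force: 0.0
```

View pics/c7.png

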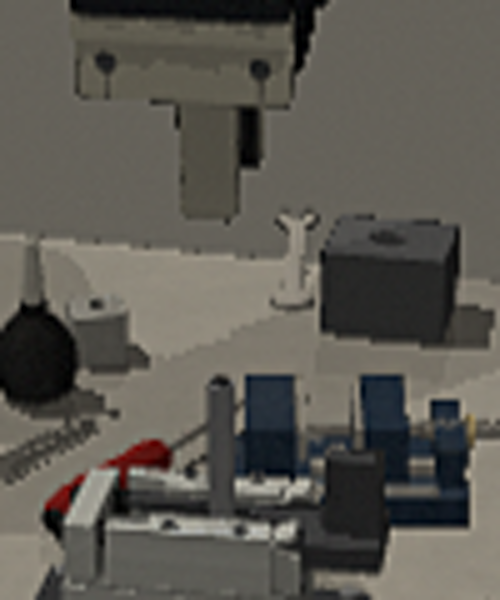

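Side view: the wedge stays in the guide. The tube top at (221,382) lies right below the middle of the fingers (about column 222). Descending to grip.

```bash
H="python3 -m handwheel"
$H '[[[0,0,0.5,0,0,0,120],[0,0,0.9,0,0,0,120],[0,0,0.9,0,0,0,120]]]' | egrep 'eef|force:|width'
$H '[[[0,0,0.4,0,0,0,120],[0,0,0.68,0,0,0,120],[0,0,0.68,0,0,0,120]]]' | egrep 'eef|force:|width'
$H '[[[0,0,0,0,0,0,255],[0,0,0,0,0,0,255],[0,0,0,0,0,0,255],[0,0,0,0,0,0,255],[0,0,0,0,0,0,255]]]' 40| egrep 'eef|force:|width'
$H '[[[0,0,0,0,0,0,255],[0,0,0,0,0,0,255]]]'| egrep 'eef|force:|width'
```

```text
eef_pos: [0.5871, 0.1858, 0.1402]
force: [0.4, 0.0, 0.6]
width: 0.0465
gripper_force: 0.0
eef_pos: [0.5889, 0.1866, 0.0886]
force: [-0.5, 0.2, 0.1]
width: 0.0465
gripper_force: 0.0
eef_pos: [0.5899, 0.1873, 0.0894]
force: [-0.6, 1.4, 2.8]
width: 0.0109
gripper_force: 40.0
eef_pos: [0.59, 0.1873, 0.0894]
force: [-0.8, 1.8, 5.0]
width: 0.0109
gripper_force: 40.0
```

```bash
H="python3 -m handwheel"
$H '[[[0,0,-0.02,0,0,0,255],[0,0,-0.04,0,0,0,255],[0,0,-0.06,0,0,0,255]]]' | egrep 'eef|force:|width'
$H '[[[0,0,-0.03,0,0,0,255],[0,0,-0.06,0,0,0,255]]]' | egrep 'eef|force:|width'
```

```text
eef_pos: [0.5892, 0.1869, 0.0933]
force: [-0.5, 3.1, -3.3]
width: 0.0113
gripper_force: 40.0
eef_pos: [0.5897, 0.1866, 0.0989]
force: [-0.4, 1.1, 0.4]
width: 0.011
gripper_force: 40.0
```

```bash
H="python3 -m handwheel"
$H '[[[0,0,-0.06,0,0,0,255],[0,0,-0.12,0,0,0,255],[0,0,-0.18,0,0,0,255],[0,0,-0.24,0,0,0,255],[0,0,-0.3,0,0,0,255]]]' | egrep 'eef|force:|width'
$H '[[[0,0,-0.1,0,0,0,255],[0,0,-0.2,0,0,0,255],[0,0,-0.3,0,0,0,255],[0,0,-0.4,0,0,0,255],[0,0,-0.5,0,0,0,255]]]' | egrep 'eef|force:|width'
$H '[[[0,0,-0.3,0,0,0,255],[0,0,-0.7,0,0,0,255],[0,0,-0.7,0,0,0,255]]]' | egrep 'eef|force:|width'
python3 - <<'E'
from h import *
s=cams.grab_frame("side");cv2.imwrite("pics/c8.png",crop(s,190,100,100,120,5))
E
```

```text
eef_pos: [0.5899, 0.1867, 0.1233]
force: [0.2, 0.5, 0.2]
width: 0.0108
gripper_force: 40.0
eef_pos: [0.5897, 0.1869, 0.1631]
force: [0.5, 0.5, 0.6]
width: 0.0112
gripper_force: 40.0
eef_pos: [0.5911, 0.1876, 0.2218]
force: [0.1, 0.4, -0.6]
width: 0.0113
gripper_force: 40.0
```

View pics/c8.png

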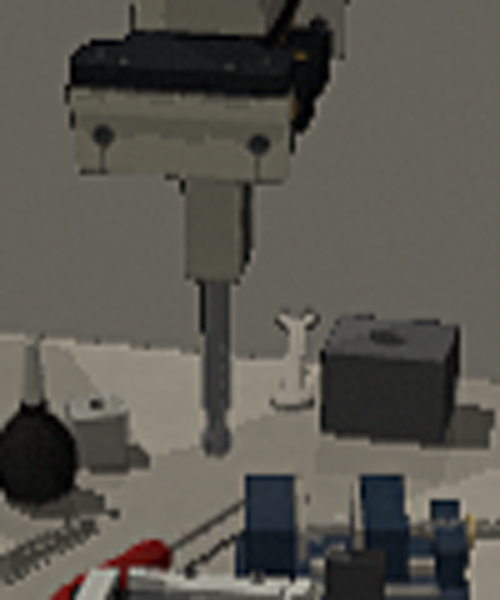

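```bash
python3 - <<'E'
from h import *
print(arm.get_state()["eef_pos"].round(4),arm.get_state()["ee_rot"].round(4))
f=lambda X:((proj("side",X)-[190,100])*5+2).round(1)
print(f([.591,.1876,.1405]),f([.596,.1876,.1405]),"bore",f([.585,-.181,.05]),f([.59,-.181,.05]),f([.585,-.186,.05]))
E
```

```text
[0.5902 0.1873 0.22  ] [-3.1403e+00 -2.2000e-03  9.2200e-02]
[223.  449.8] [211.4 448.6] bore [396.8 335.6] [388.2 334.7] [398.4 332.4]
```

```bash
H="python3 -m handwheel"
$H '[[[-0.05,0.5,0,0,0,0,255],[-0.1,1,0,0,0,0,255]]]' >/dev/null
$H '[[[-0.05,0.5,0,0,0,0,255],[-0.1,1,0,0,0,0,255]]]' >/dev/null
$H '[[[-0.05,0.5,0,0,0,0,255],[-0.1,1,0,0,0,0,255]]]' >/dev/null
$H '[[[-0.05,0.5,0,0,0,0,255],[-0.1,1,0,0,0,0,255]]]' >/dev/null
$H '[[[-0.04,0.3,0,0,0,0,255],[-0.07,0.58,0,0,0,0,255],[-0.07,0.58,0,0,0,0,255],[-0.07,0.58,0,0,0,0,255],[-0.07,0.58,0,0,0,0,255]]]'
python3 -c "
from h import *
s=arm.get_state();print(s['eef_pos'],s['ee_rot'],s['force'])"
```

```text
t: 22.3
eef_pos: [0.5859, -0.1806, 0.2184]
ee_rot: [-3.141, 0.0, 0.093]
force: [0.3, 0.1, 0.0]
width: 0.0111
gripper_force: 40.0
[ 0.58591655 -0.18063264  0.21835296] [-3.14139065e+00  3.30684893e-04  9.29433464e-02] [0.2746392  0.12757798 0.0410392 ]
```

```bash
H="python3 -m handwheel"
$H '[[[0.002,0.006,0.5,0,0,0,255],[0.002,0.006,0.95,0,0,0,255],[0.002,0.006,0.95,0,0,0,255],[0.002,0.006,0.95,0,0,0,255]]]' | egrep 'eef|force:'
$H '[[[0,0,0.04,0,0,0,255],[0,0,0.08,0,0,0,255],[0,0,0.12,0,0,0,255]]]' | egrep 'eef|force:'
```

```text
eef_pos: [0.5872, -0.1816, 0.144]
force: [0.2, -0.0, -0.6]
gripper_force: 40.0
eef_pos: [0.5863, -0.1818, 0.1333]
force: [0.5, 0.3, -0.8]
gripper_force: 40.0
```

Lower end is about 2 mm above the mouth; now in small steps with the force watched.

```bash
H="python3 -m handwheel"
$H '[[[0,0,0.03,0,0,0,255],[0,0,0.06,0,0,0,255],[0,0,0.06,0,0,0,255]]]' | egrep 'eef|force:'
$H '[[[0,0,0.03,0,0,0,255],[0,0,0.06,0,0,0,255],[0,0,0.06,0,0,0,255]]]' | egrep 'eef|force:'
```

```text
eef_pos: [0.586, -0.1818, 0.1279]
force: [0.7, 0.1, -1.2]
gripper_force: 40.0
eef_pos: [0.586, -0.1818, 0.1231]
force: [0.8, 1.0, -1.1]
gripper_force: 40.0
```

```bash
H="python3 -m handwheel"
$H '[[[0,0,0.1,0,0,0,255],[0,0,0.2,0,0,0,255],[0,0,0.2,0,0,0,255]]]' | egrep 'eef|force:'
$H '[[[0,0,0.1,0,0,0,255],[0,0,0.18,0,0,0,255],[0,0,0.18,0,0,0,255]]]' | egrep 'eef|force:'
```

```text
eef_pos: [0.5855, -0.1818, 0.1062]
force: [-0.1, -1.0, -1.0]
gripper_force: 40.0
eef_pos: [0.5857, -0.1818, 0.0922]
force: [-0.4, 0.1, -1.0]
gripper_force: 40.0
```

```bash
H="python3 -m handwheel"
$H '[[[0,0,0.03,0,0,0,255],[0,0,0.04,0,0,0,255],[0,0,0.04,0,0,0,255]]]' | egrep 'eef|force:'
```

```text
eef_pos: [0.5862, -0.1818, 0.0898]
force: [0.1, -0.1, -0.5]
gripper_force: 40.0
```

```bash
H="python3 -m handwheel"
$H '[[[0,0,0.02,0,0,0,255],[0,0,0.02,0,0,0,255]]]' | egrep 'eef|force:'
$H '[[[0,0,0.02,0,0,0,255],[0,0,0.02,0,0,0,255]]]' | egrep 'eef|force:'
```

```text
eef_pos: [0.5861, -0.1818, 0.0881]
force: [-0.1, 1.1, 0.1]
gripper_force: 40.0
eef_pos: [0.5866, -0.1819, 0.0873]
force: [-1.6, 0.6, 5.1]
gripper_force: 40.0
```

Bottom reached at the expected height. Letting go and drawing up.

```bash
H="python3 -m handwheel"
$H '[[[0,0,0,0,0,0,120],[0,0,0,0,0,0,120],[0,0,0,0,0,0,120],[0,0,0,0,0,0,120],[0,0,0,0,0,0,120]]]' | egrep 'eef|force:|width'
$H '[[[0,0,-0.4,0,0,0,120],[0,0,-1,0,0,0,120]]]' | egrep 'eef|force:|width'
$H '[[[0,0,-0.5,0,0,0,120],[0,0,-1,0,0,0,120],[0,0,-1,0,0,0,120],[0,0,-1,0,0,0,120]]]'
python3 - <<'E'
from h import *
s=cams.grab_frame("side");cv2.imwrite("pics/end.png",s)
for z in(.06,.1,.126):
    u,v=proj("side",[.5866,-.1819,z]);u,v=int(u),int(v);print(z,u,v,s[v,u-9:u+10].mean(1).astype(int).tolist())
E
```

```text
eef_pos: [0.5861, -0.1818, 0.0865]
force: [0.6, 0.7, -0.0]
width: 0.0461
gripper_force: 0.0
eef_pos: [0.585, -0.1817, 0.1659]
force: [1.4, -0.2, 0.9]
width: 0.0464
gripper_force: 0.0
t: 26.92
eef_pos: [0.5858, -0.1816, 0.2462]
ee_rot: [-3.141, 0.0, 0.092]
force: [-0.5, -0.9, -0.4]
width: 0.0464
gripper_force: 0.0
0.06 268 163 [74, 74, 54, 55, 44, 36, 95, 42, 64, 65, 63, 27, 98, 93, 87, 88, 88, 86, 84]
0.1 268 149 [93, 92, 94, 93, 94, 92, 94, 97, 58, 62, 64, 57, 98, 93, 92, 93, 91, 93, 93]
0.126 269 141 [92, 93, 92, 92, 92, 93, 94, 95, 86, 85, 97, 94, 92, 92, 94, 93, 92, 93, 92]
```

```bash
python3 -c "
from station import arm
print(arm.job_done())"
```

```text
the job is handed in; nothing more can be done
None
```

The job is handed in, with no verdict returned: the wedge is in the guide and was pressed onto the buffer with about 10 N, and the tube stands upright, released, at the bottom of the parking bore; I did not check the collet ring or the bystanders at the end.

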